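# Point out the wheel parts in fitting order

### The job

Show the apprentice the parts for the barrow wheel in the order they are fitted: point down at the ball bearing, then at the bolt standing on its head, then at the larger of the two nuts, each time with the middle of the fingertips about 3 cm above the middle of the part, and stay there for about two seconds. Rise well clear of everything on the way from part to part, do not point at anything else on the way, and touch, push and lift nothing. Finish while still pointing at the larger nut.

Things in the scene. Friction and masses are not known exactly. Their poses are not given: they have to be found in the camera images.
- ball_bearing_top (a point): ball bearing, a steel ring of 52 mm outside diameter, 15 mm high, with a 30 mm bore, lying flat on the table; the point is the middle of the bore, level with its top
- machine_bolt_top (a point): bolt standing upright on its hexagon head: head 24 x 27 mm and 10 mm high, shank 16 mm thick, 70 mm high in all; the point is the middle of the shank's top end
- nut_30_top (a point): the larger hexagon nut, rusty, 30 x 34 mm and 24 mm high, lying flat; the point is the middle of its hole, level with its top
- nut_24_top (a point): the smaller hexagon nut, bright, 24 x 27 mm and 19 mm high, lying flat; not to be pointed at; the point is the middle of its hole, level with its top
- tape_black_top (a point): roll of black tape, 66 mm across, 19 mm high, lying flat; not to be pointed at; the point is the middle of its hole, level with its top
- v_block_a_top (a point): steel V-block, 50 x 50 mm and 34 mm high, groove upward; not to be pointed at; the point is its middle, level with its top
- chisel_12: chisel with a yellow handle, 247 mm long, 32 mm high, lying behind the parts; the origin is the middle of its underside; leave it alone
- screwdriver_blue: blue screwdriver, 160 mm long, 31 mm high, lying to the right behind the parts; the origin is the middle of its underside; leave it alone
- barrow_wheel: barrow wheel, 172 mm across, 46 mm high, lying flat on the table, to the left of the parts; fixed; the origin is the centre of its underside; leave it alone

How it is judged:
By the outcome, as a careful person would: the job done as asked, in the order asked, and still so for the second after the job is handed in, with the robot touching nothing.
It also fails if it takes over 48 s, if anything falls off the work surface, if the arm or the gripper's body presses on something with over 40 N, if the wrist force passes 120 N, or if a joint passes its speed limit or range.

### The arm

A 6-joint arm with a two-finger parallel gripper is mounted at the origin on a cart in front of the work surface, level with it; the furniture and walls round the work are solid. World frame = base frame: x ahead of the robot, y to its left, z up, the work surface at z = 0. Lengths are in m, angles in rad, forces in N, time in s.
With the tool pointing down it reaches from about 0.35 to 0.725 m from the base axis. Payload 4.3 kg.
Tool frame: the origin (TCP) lies on the mounting face of the last link; the fingertips stand 173 mm ahead of it and the grasp point (between the pads) lies 155 mm ahead of it; z points along the fingers, y is the line along which they close (so a half turn about z gives the same grasp; the last joint's range is limited). The gripper opens to 85 mm and grips with 20 to 120 N. Pads are 22 mm wide; open, the fingers measure 114 mm over their backs; the gripper's body (76 mm by 85 mm) begins 54 mm behind the grasp point. The pads swing forward as they close: fully open they stand 13 mm farther back than shut.
Start: joints at [-1.301, 0.377, 0.081, 1.274, 0, 1.46], TCP at [0.213, -0.534, 0.405] pointing down, gripper open.
Joint ranges: [-2.72, 2.72], [-0.84, 1.66], [-1.02, 1.22], [-1.77, 2.12], [-1.37, 1.28], [-3.14, 3.14]. Speed limits (rad/s): [2.57, 2.57, 3.14, 3.14, 3.14, 3.14].

### API

Orientations are given as a 3x3 rotation matrix whose columns are the frame's x, y, z axes.
In Python, from plant import telemetry, optics, workorder gives the robot as it stands. The module is installed in compiled form; this text tells all that it offers.
- The arm moves only by the tool move_arm, never from a script. Its argument "deltas" is a list of rows, each a list of 5 numbers: the finger opening in mm, from 0 to 85.4, then the shift along the tool's x, y, z in mm, then the turn about the tool's z in degrees. In form: [[fingers, dx, dy, dz, yaw], ...]. A call has 1 to 20 rows; each row shifts and turns the commanded pose from where the row before left it, along the tool's axes as they then stand; what a row does not reach is not made up. A row lasts 1/8 s, in which the tool goes at most 62.5 mm and 10.7 degrees, less where a joint would pass 70% of its speed; a pose out of reach is approached as far as the arm can. A call with a gripper value outside its range is refused whole. The fingers move at their own pace and stop on an object; "force" is the grip in N (left out, the last holds). Time passes only in rows, so rows that do not move let the fingers close. It gives the time, the measured TCP pose, the force, the opening and the grip force at its end, in the units of the state.
- telemetry.get_state(): the state, without advancing time (a new reading comes with each control period).
- optics.read_camera(name): name is "scene" or "side" or "wrist"; returns a dict with "color" (480x640x3 uint8, red, green, blue), "camera_matrix" (3x3 intrinsics, pixels), "k1" (the pictures are not rectified: a ray, as slopes to the right and down, at radius r is drawn at 1 + k1 r^2 times it, then the intrinsics apply), "eye" and "attitude" of the camera in the world; the wrist camera has in their place "tool_from_camera" (4x4, takes a point from camera to tool coordinates, whose origin is the TCP and whose axes are the flange's). Camera axes: x right, y up, looking along -z (the intrinsics and any distortion apply to the point x, -y, -z); pixel columns grow to the right and rows downward; lengths in m; the calibration is good to about 2 mm. A picture is of the moment at which its call begins: read the wrist's pose just before it. There is no depth.
- workorder.close_job(): hands the job in; it is judged then, once.
The state is a dict: "time_s": time; "joints": joint angles; "qvel": joint speeds; "joint_efforts": joint torques, N m; "tcp_pos": TCP position; "tool_rot": TCP orientation; "ft_force": force on the tool from outside, world axes, zero at the start; "ft_torque": the same for the moment, N m; "width": finger opening in m; "finger_force": force on a finger pad.
Only numpy, scipy, OpenCV 4.12 (cv2) and the standard library are available. Lean on these libraries where they do the work, as an engineer would, in place of code of your own. Each camera call takes 0.05 s, during which the arm holds its last target. There are 200 camera calls.

## Working session

There is one attempt and no reset: what is moved stays moved. The work goes in short steps, Python scripts to look and compute and a tool call to move; the robot and the scene stay as the last step left them, time stands still between calls to the robot, and variables do not carry over. Pictures are saved under pics/ and viewed, at most 10 in all, crops included, and the job is handed in when it is done.

Besides the shell and the picture viewer there is one more tool, called after ">>>" as name(argument=value, ...), one argument or row to a line, values as JSON. move_arm: Moves the arm, as the interface text tells. Its arguments: {"type":"object","properties":{"deltas":{"type":"array"},"force":{"type":"number"}},"required":["deltas"]}

```bash
mkdir -p pics; cat > h.py <<'E'
import numpy as np, cv2
from plant import telemetry, optics, workorder
def shot(name, fn=None):
    s=telemetry.get_state(); c=optics.read_camera(name)
    if fn: cv2.imwrite('pics/'+fn, c['color'][:,:,::-1])
    if name=='wrist':
        T=np.eye(4); T[:3,:3]=s['tool_rot']; T[:3,3]=s['tcp_pos']
        M=T@np.array(c['tool_from_camera']); c['R']=M[:3,:3]; c['eye']=M[:3,3]
    else: c['R']=np.array(c['attitude']); c['eye']=np.array(c['eye'])
    return c
def ray(c,u,v):
    K=np.array(c['camera_matrix']); d=np.array([(u-K[0,2])/K[0,0],(v-K[1,2])/K[1,1]]); p=d.copy()
    for _ in range(20): p=d/(1+c['k1']*(p@p))
    r=c['R']@np.array([p[0],-p[1],-1]); return r/np.linalg.norm(r)
def onplane(c,u,v,z):
    r=ray(c,u,v); return c['eye']+r*(z-c['eye'][2])/r[2]
def tri(c1,p1,c2,p2):
    a,b=ray(c1,*p1),ray(c2,*p2); t=np.linalg.lstsq(np.c_[a,-b],c2['eye']-c1['eye'],rcond=None)[0]
    A=c1['eye']+t[0]*a;B=c2['eye']+t[1]*b; return (A+B)/2,np.linalg.norm(A-B)
E
python3 - <<'E'
from h import *
s=telemetry.get_state(); print(s['time_s'],s['tcp_pos'],np.round(s['tool_rot'],3),s['width'])
for n in ('scene','side'):
    c=shot(n,n+'0.png'); print(n,c['eye'],np.round(c['R'],3).tolist(),c['k1'],np.array(c['camera_matrix']).tolist())
E
```

```text
0.0 [ 0.21311485 -0.53373127  0.40375194] [[ 0.929  0.371 -0.001]
 [ 0.371 -0.929  0.002]
 [ 0.    -0.002 -1.   ]] 0.085175421938331
scene [ 0.21289964 -0.73814821  0.67036701] [[0.895, 0.239, -0.377], [-0.446, 0.521, -0.728], [0.022, 0.82, 0.573]] -0.0484135695446522 [[457.4762953999472, 0.0, 327.9872075452884], [0.0, 457.4762953999472, 240.1399167694106], [0.0, 0.0, 1.0]]
side [ 0.41995353 -0.98092276  0.86622602] [[0.985, 0.114, -0.132], [-0.174, 0.622, -0.763], [-0.005, 0.774, 0.633]] -0.011377528510445106 [[555.7990745567924, 0.0, 325.7210573190647], [0.0, 555.7990745567924, 229.38851348068064], [0.0, 0.0, 1.0]]
```

View pics/scene0.png

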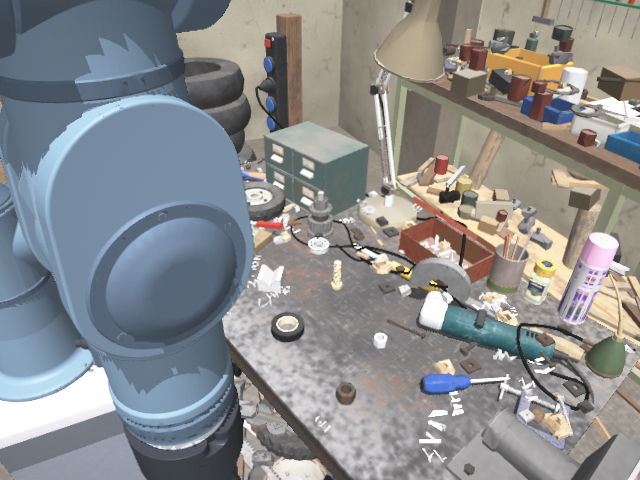

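View pics/side0.png

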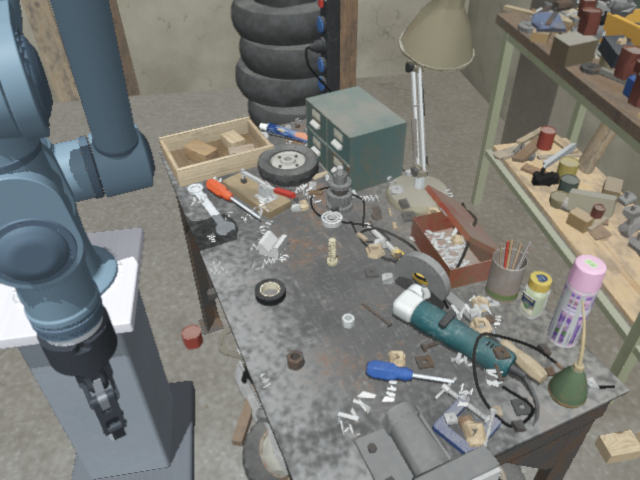

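The scene picture shows the bearing at (319,245), bolt (337,275), rusty nut (346,393), bright nut (380,341), tape (288,326) and V-block (268,275). In the side picture they are at (332,220), (332,252), (295,360), (348,321), (270,291) and (268,243). I'll enlarge the three targets in both views.

```bash
python3 - <<'E'
from h import *
P={'bearing':((319,245),(332,220)),'bolt':((337,275),(332,252)),'nut30':((346,393),(295,360)),'nut24':((380,341),(348,321)),'tape':((288,326),(270,291)),'vb':((268,275),(268,243))}
c1,c2=shot('scene'),shot('side')
for k,(a,b) in P.items(): print(k,np.round(tri(c1,a,c2,b)[0],3),round(tri(c1,a,c2,b)[1],4))
rows=[]
for i,n in enumerate(('scene0','side0')):
    im=cv2.imread(f'pics/{n}.png'); r=[]
    for k in ('bearing','bolt','nut30'):
        u,v=P[k][i]; r.append(cv2.resize(im[v-20:v+20,u-20:u+20],(260,260),interpolation=cv2.INTER_CUBIC))
    rows.append(np.hstack(r))
cv2.imwrite('pics/crop0.png',np.vstack(rows))
E
```

```text
bearing [0.622 0.099 0.002] 0.0042
bolt [ 0.595 -0.049  0.026] 0.0014
nut30 [ 0.473 -0.318  0.006] 0.0009
nut24 [ 0.593 -0.236 -0.   ] 0.0
tape [ 0.444 -0.128  0.006] 0.0003
vb [0.454 0.007 0.03 ] 0.0056
```

View pics/crop0.png

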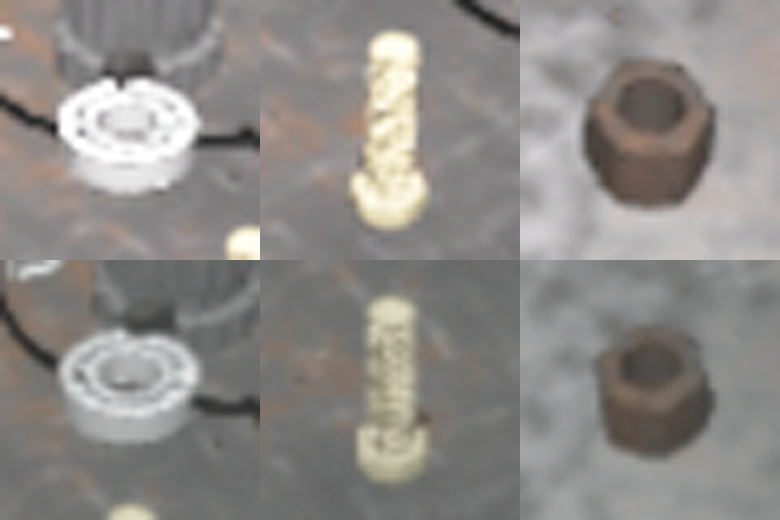

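The crops show the bearing's bore, the top of the bolt shank and the hole of the rusty nut clearly in both views. A dark stack stands right behind the bearing, so I'll measure that too.

```bash
python3 - <<'E'
from h import *
P={'bearing':((318,243.3),(331.5,216.6),.015),'bolt':((337.3,261.1),(331.7,238.9),.07),'nut30':((345.3,388.5),(294.8,355.7),.024),'stacktop':((320,195),(340,170),.1),'lampbase':((388,210),(412,195),0.02),'stackbase':((319,235),(340,210),0)}
c1,c2=shot('scene'),shot('side')
for k,(a,b,z) in P.items():
    p,e=tri(c1,a,c2,b); print(k,np.round(p,4),round(e,4),np.round(onplane(c1,*a,z),4),np.round(onplane(c2,*b,z),4))
c=shot('wrist','w0.png'); print(c['eye'],np.round(c['tool_from_camera'],3).tolist())
s=telemetry.get_state()
for k,xyz in dict(bearing=(.622,.09,.4),bolt=(.59,-.05,.4),nut=(.47,-.31,.4)).items():
    print(k,np.round(s['tool_rot'].T@(np.array(xyz)-s['tcp_pos'])*1000,1))
E
```

```text
bearing [0.6226 0.1075 0.0037] 0.0004 [0.6157 0.0935 0.015 ] [0.6199 0.093  0.015 ]
bolt [ 0.594  -0.0489  0.0651] 0.0013 [ 0.5912 -0.0535  0.07  ] [ 0.5928 -0.0556  0.07  ]
nut30 [ 0.4736 -0.3144  0.0133] 0.0006 [ 0.4695 -0.3209  0.024 ] [ 0.4728 -0.3232  0.024 ]
stacktop [0.654  0.1632 0.1054] 0.003 [0.659  0.1747 0.1   ] [0.6555 0.1687 0.1   ]
lampbase [0.8303 0.1117 0.0442] 0.0062 [0.8565 0.15   0.02  ] [0.8413 0.1387 0.02  ]
stackbase [ 0.6566  0.1699 -0.0229] 0.0065 [0.6433 0.1451 0.    ] [0.6499 0.1351 0.    ]
[ 0.2879768  -0.50391147  0.37390402] [[0.001, 0.948, 0.318, 0.081], [1.0, -0.001, 0.0, -0.0], [0.001, 0.318, -0.948, 0.03], [0.0, 0.0, 0.0, 1.0]]
bearing [ 611.  -428.     4.7]
bolt [ 529.4 -309.8    4.6]
nut [ 321.6 -112.8    4.5]
```

View pics/w0.png

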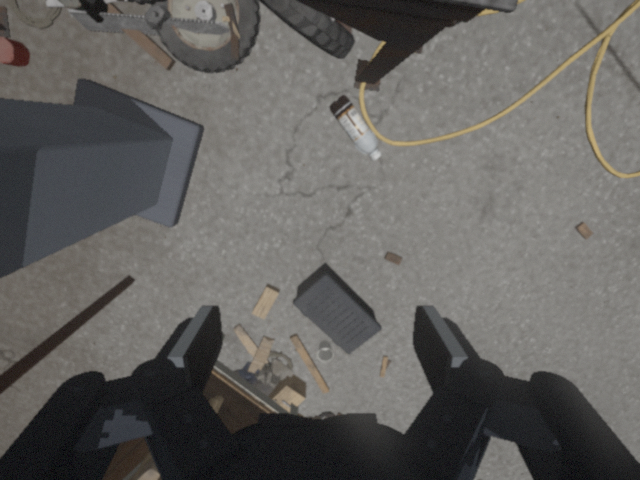

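The wrist view is over the floor with the open fingers in front, so nothing is near. I'll close the fingers and turn the tool -90° in place, which keeps joint 6 away from its limit at the bearing.

>>> move_arm(
  deltas=[
    [0,0,0,0,-10],
    [0,0,0,0,-10],
    [0,0,0,0,-10],
    [0,0,0,0,-10],
    [0,0,0,0,-10],
    [0,0,0,0,-10],
    [0,0,0,0,-10],
    [0,0,0,0,-10],
    [0,0,0,0,-10],
    [0,0,0,0,0],
  ],
  force=20,
)

```text
time_s: 1.6
tcp_pos: [0.2132, -0.534, 0.4047]
tool_rot: [[-0.369, 0.929, 0.0], [0.929, 0.369, -0.0], [-0.0, -0.0, -1.0]]
ft_force: [-0.1, 0.4, -0.9]
width: -0.0001
finger_force: 0.0
```

```bash
python3 - <<'E'
from h import *
c=shot('wrist'); s=telemetry.get_state(); print(s['time_s'],s['tcp_pos'],np.round(s['tool_rot'],3).tolist(),np.round(s['joints'],2),s['width'])
K=np.array(c['camera_matrix']); im=c['color'][:,:,::-1].copy()
M=np.linalg.inv(np.array(c['tool_from_camera']))
for L,col in ((.160,(255,0,0)),(.173,(0,255,0)),(.186,(0,0,255))):
    p=M@[0,0,L,1]; q=np.array([p[0],-p[1]])/-p[2]; q=q*(1+c['k1']*(q@q)); uv=K[:2,:2]@q+K[:2,2]; print(L,uv)
    for sx in (-1,1): cv2.line(im,(int(uv[0]+sx*40),int(uv[1])),(int(uv[0]+sx*90),int(uv[1])),col,1)
cv2.imwrite('pics/w1.png',im)
c1,c2=shot('scene'),shot('side')
for k,a,b in (('shade',(410,68),(437,55)),('armtop',(410,8),(410,65)),('elbow',(380,80),(410,66))):
    p,e=tri(c1,a,c2,b);print(k,np.round(p,3),round(e,3))
t=np.array([.6178,.0933,s['tcp_pos'][2]]); print(s['tool_rot'].T@(t-s['tcp_pos'])*1000)
E
```

```text
1.65 [ 0.21314615 -0.53402893  0.40469756] [[-0.368, 0.93, -0.0], [0.93, 0.368, -0.0], [-0.0, -0.0, -1.0]] [-1.3   0.38  0.08  1.27 -0.   -0.11] 4.1014677613945814e-05
0.16 [319.52658882 323.50842978]
0.173 [319.33577495 308.62965774]
0.186 [319.17198293 295.86050572]
shade [0.852 0.117 0.406] 0.008
armtop [ 0.673 -0.154  0.543] 0.086
elbow [0.809 0.166 0.368] 0.014
[ 4.34455561e+02  6.07070583e+02 -1.47640074e-02]
```

View pics/w1.png

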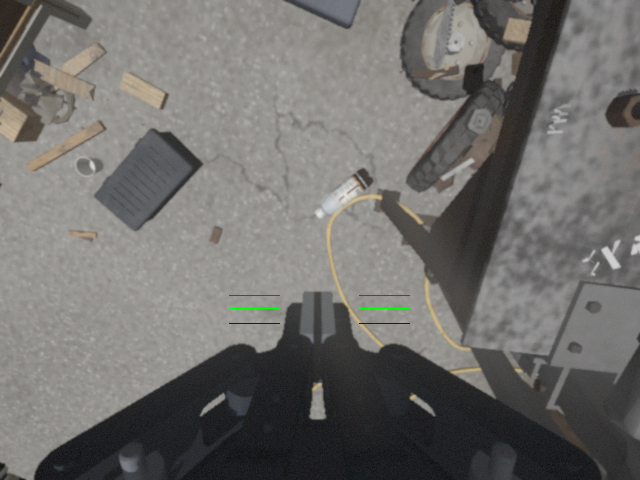

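In this view the shut fingertips end at about row 292. With 11 mm pads that agrees with tips 173 mm ahead of the TCP. The lamp shade, at about (0.85, 0.12, 0.41), is out of the way. Next I go above the bearing.

>>> move_arm(
  deltas=[
    [0,13,19,2,0],
    [0,27,38,2,0],
    [0,27,38,2,0],
    [0,27,38,2,0],
    [0,27,38,2,0],
    [0,27,38,2,0],
    [0,27,38,2,0],
    [0,27,38,2,0],
    [0,27,38,2,0],
    [0,27,38,2,0],
    [0,27,38,2,0],
    [0,27,38,2,0],
    [0,27,38,2,0],
    [0,27,38,2,0],
    [0,27,38,2,0],
    [0,27,38,2,0],
    [0,14,19,0,0],
    [0,0,0,0,0],
    [0,0,0,0,0],
  ],
)

```text
time_s: 4.12
tcp_pos: [0.6174, 0.0921, 0.3726]
tool_rot: [[-0.37, 0.929, -0.0], [0.929, 0.37, -0.001], [-0.0, -0.001, -1.0]]
ft_force: [-0.6, -1.4, -0.6]
width: 0.0001
finger_force: 0.0
```

```bash
python3 - <<'E'
from h import *
c=shot('wrist','w2.png'); s=telemetry.get_state(); print(s['time_s'],s['tcp_pos'],np.round(s['tool_rot'],3).tolist(),np.round(s['joints'],2))
E
```

```text
4.175 [0.61730598 0.09174744 0.37275791] [[-0.369, 0.929, -0.0], [0.929, 0.369, -0.001], [-0.0, -0.001, -1.0]] [ 0.05  0.49  0.17  1.25 -0.    1.24]
```

View pics/w2.png

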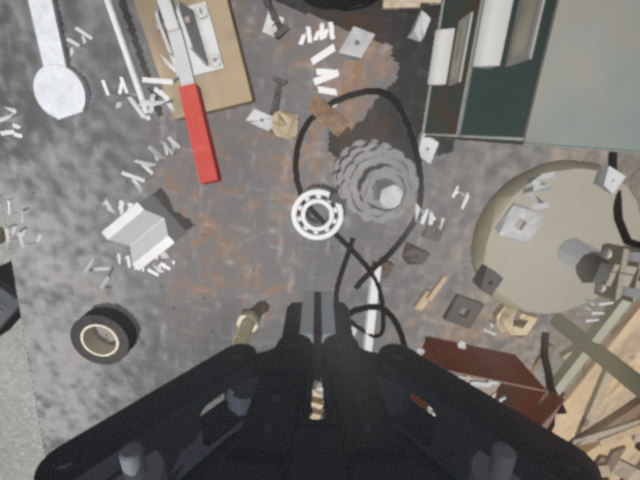

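The wrist view shows the bearing at (317,214), with the stack up and to the right at (380,180) and the bolt at (252,322). I'll locate the bearing here from the wrist view.

```bash
python3 - <<'E'
from h import *
c=shot('wrist'); s=telemetry.get_state()
g=cv2.cvtColor(c['color'],cv2.COLOR_RGB2GRAY)[180:250,282:352]; m=cv2.morphologyEx((g>185).astype(np.uint8),cv2.MORPH_CLOSE,np.ones((5,5)))
ct=max(cv2.findContours(m,0,2)[0],key=cv2.contourArea); (u,v),r=cv2.minEnclosingCircle(ct); u+=282;v+=180; print(u,v,r)
for z in (.0,.015): print(onplane(c,u,v,z))
for k,n,uv in (('scene',shot('scene'),(318,243.3)),('side',shot('side'),(331.5,216.6))): print(k,tri(c,(u,v),n,uv))
print('stacktop',onplane(c,391,194,.105),onplane(c,365,175,.04), onplane(c,418,180,.05))
print('d',s['tool_rot'].T@(onplane(c,u,v,.015)+[0,0,.203]-s['tcp_pos'])*1000)
E
```

```text
316.764705657959 214.0 25.938875198364258
[0.61689256 0.08853424 0.        ]
[0.61553572 0.09199268 0.015     ]
scene (array([0.61529968, 0.09226958, 0.01595187]), np.float64(0.00031688132962818594))
side (array([0.61757256, 0.09190986, 0.01575038]), np.float64(0.004212682636296139))
stacktop [0.65113909 0.14595598 0.105     ] [0.64002507 0.1468932  0.04      ] [0.68269942 0.16071343 0.05      ]
d [  1.04013635  -1.42854582 154.83723793]
```

```bash
python3 - <<'E'
from h import *
c=shot('wrist','w3.png'); a=c['color'][120:260,300:460]; b=shot('scene')['color'][160:260,270:370]; d=shot('side')['color'][140:240,290:390]
f=lambda i:cv2.resize(i,None,fx=400/i.shape[0]*.65,fy=400/i.shape[0]*.65,interpolation=cv2.INTER_CUBIC)[:,:,::-1]
m=np.hstack([f(a),f(b),f(d)]); print(m.shape); cv2.imwrite('pics/stack.png',m[:,:800])
E
```

```text
(260, 817, 3)
```

View pics/stack.png

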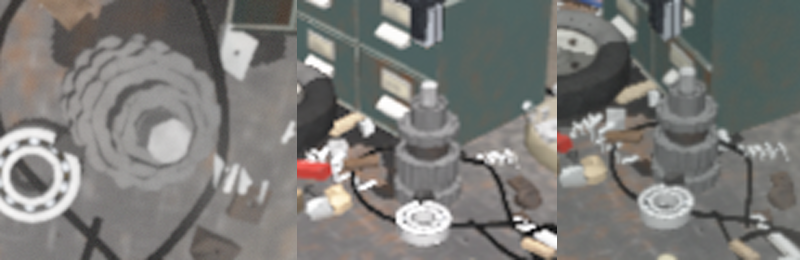

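The stack is a stepped gear. Its light shaft end is at wrist (391.5,195.4), scene (320.8,193.1) and side (339.2,167.7).

```bash
python3 - <<'E'
from h import *
c=shot('wrist');b=shot('scene');d=shot('side')
print(tri(c,(391.5,195.4),b,(320.8,193.1)),tri(c,(391.5,195.4),d,(339.2,167.7)))
for z in (.06,.08): print('upper flange L/R',onplane(c,300+110/1.857,120+125/1.857,z),onplane(c,300+205/1.857,120+120/1.857,z))
E
```

```text
(array([0.64757061, 0.14710999, 0.1220487 ]), np.float64(0.0001548095842917952)) (array([0.64836251, 0.14703038, 0.12122445]), np.float64(0.00123215109893931))
upper flange L/R [0.63650547 0.13745427 0.06      ] [0.67557028 0.15551354 0.06      ]
upper flange L/R [0.6329361  0.13959584 0.08      ] [0.66923395 0.15637598 0.08      ]
```

The shaft end tops out at 122 mm, 64 mm from the bearing's axis, and the gripper body comes down to about 117 mm. So I turn the tool to put a flat body face, without the camera, toward it (heading 240°).

>>> move_arm(
  deltas=[
    [0,0,0,0,-10],
    [0,0,0,0,-10],
    [0,0,0,0,-10],
    [0,0,0,0,-10],
    [0,0,0,0,-10],
    [0,0,0,0,-10],
    [0,0,0,0,-10],
    [0,0,0,0,-10],
    [0,0,0,0,-10],
    [0,0,0,0,-10],
    [0,0,0,0,-10],
    [0,0,0,0,-10],
    [0,0,0,0,-8],
    [0,0,0,0,0],
  ],
)

```text
time_s: 6.38
tcp_pos: [0.6177, 0.0926, 0.3727]
tool_rot: [[-0.505, -0.863, 0.0], [-0.863, 0.505, -0.0], [0.0, -0.0, -1.0]]
ft_force: [0.1, -0.1, 0.3]
width: -0.0003
finger_force: 0.0
```

```bash
python3 - <<'E'
from h import *
c=shot('wrist','w4.png'); s=telemetry.get_state(); print(s['time_s'],s['tcp_pos'],np.round(s['tool_rot'],3).tolist())
for k,p in dict(bearing=(.616,.092,.219),bolt=(.592,-.053,.273),nut=(.471,-.321,.227)).items(): print(k,np.round(s['tool_rot'].T@(np.array(p)-s['tcp_pos'])*1000,1))
E
```

```text
6.425 [0.61770267 0.09260713 0.37267191] [[-0.506, -0.863, 0.0], [-0.863, 0.506, -0.0], [0.0, -0.0, -1.0]]
bearing [  1.4   1.2 153.7]
bolt [138.6 -51.4  99.7]
nut [431.  -82.6 145.7]
```

View pics/w4.png

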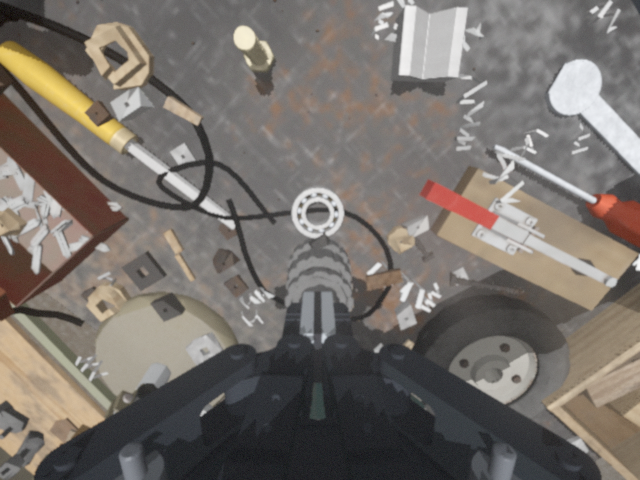

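The bearing is at (318,213) and the bolt's top at (246,36). The gear now lies behind the fingers, on the side without the camera. I'll get one more fix on both parts from this place.

```bash
python3 - <<'E'
from h import *
c=shot('wrist'); b=shot('scene'); s=telemetry.get_state()
g=cv2.cvtColor(c['color'],cv2.COLOR_RGB2GRAY)[180:245,284:354]; m=cv2.morphologyEx((g>185).astype(np.uint8),cv2.MORPH_CLOSE,np.ones((5,5)))
ct=max(cv2.findContours(m,0,2)[0],key=cv2.contourArea); (u,v),r=cv2.minEnclosingCircle(ct); u+=284;v+=180
print(u,v,r,onplane(c,u,v,.0155))
print('bolt',onplane(c,246,36,.07),tri(c,(246,36),b,(337.3,261.1)))
E
```

```text
317.41173553466797 212.7296905517578 25.774715423583984 [0.61534539 0.09100703 0.0155    ]
bolt [ 0.58735272 -0.05779796  0.07      ] (array([ 0.58807901, -0.05718966,  0.07344789]), np.float64(0.0019097181825981013))
```

>>> move_arm(
  deltas=[
    [0,2,1,10,0],
    [0,0,0,20,0],
    [0,0,0,25,0],
    [0,0,0,25,0],
    [0,0,0,25,0],
    [0,0,0,25,0],
    [0,0,0,15,0],
    [0,0,0,9,0],
    [0,0,0,0,0],
    [0,0,0,0,0],
  ],
)

```text
time_s: 7.78
tcp_pos: [0.6163, 0.0914, 0.2196]
tool_rot: [[-0.504, -0.864, 0.002], [-0.864, 0.504, -0.0], [-0.001, -0.002, -1.0]]
ft_force: [-0.1, 0.6, -0.2]
width: -0.0001
finger_force: 0.0
```

>>> move_arm(
  deltas=[
    [0,0,0,0,0],
    [0,0,0,0,0],
    [0,0,0,0,0],
    [0,0,0,0,0],
    [0,0,0,0,0],
    [0,0,0,0,0],
    [0,0,0,0,0],
    [0,0,0,0,0],
    [0,0,0,0,0],
    [0,0,0,0,0],
    [0,0,0,0,0],
    [0,0,0,0,0],
    [0,0,0,0,0],
    [0,0,0,0,0],
    [0,0,0,0,0],
    [0,0,0,0,0],
  ],
)

```text
time_s: 9.78
tcp_pos: [0.6158, 0.0914, 0.2187]
tool_rot: [[-0.504, -0.864, 0.0], [-0.864, 0.504, -0.0], [0.0, -0.0, -1.0]]
ft_force: [0.8, -0.6, -0.5]
width: -0.0001
finger_force: 0.0
```

>>> move_arm(
  deltas=[
    [0,0,0,-10,0],
    [0,0,0,-25,0],
    [0,0,0,-30,0],
    [0,0,0,-30,0],
    [0,0,0,-30,0],
    [0,0,0,-20,0],
    [0,0,0,-5,0],
    [0,10,-4,0,0],
    [0,30,-11,0,0],
    [0,35,-12,0,0],
    [0,35,-12,0,0],
    [0,20,-8,0,0],
    [0,10,-4,0,0],
    [0,0,0,0,0],
    [0,0,0,0,0],
  ],
)

```text
time_s: 11.65
tcp_pos: [0.5895, -0.0545, 0.3686]
tool_rot: [[-0.503, -0.865, -0.0], [-0.865, 0.503, 0.0], [-0.0, 0.0, -1.0]]
ft_force: [0.6, 0.1, -0.2]
width: 0.0002
finger_force: 0.0
```

```bash
python3 - <<'E'
from h import *
c=shot('wrist'); b=shot('scene'); d=shot('side'); s=telemetry.get_state(); print(s['time_s'],s['tcp_pos'])
a=cv2.resize(c['color'][0:300,220:420,::-1],None,fx=2,fy=2); cv2.imwrite('pics/bolt.png',a)
print('nut est', s['tool_rot'].T@(np.array([.471,-.321,.37])-s['tcp_pos'])*1000)
E
```

```text
11.8 [ 0.58954536 -0.05439962  0.36868917]
nut est [290.06778147 -31.45397423  -1.3463009 ]
```

View pics/bolt.png

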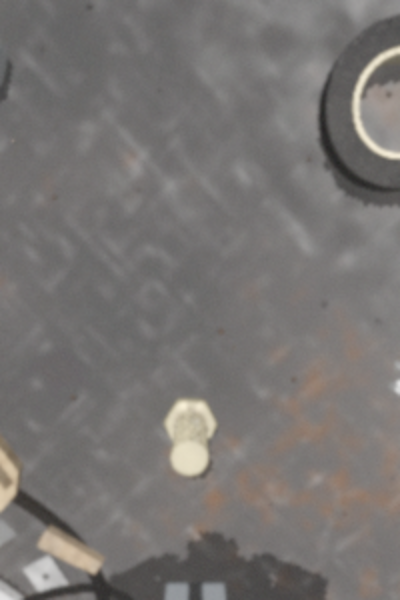

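The bolt's round shank top is at crop (190,459), which is wrist pixel (314.8,229.3). The hex head lies below it, and the tape is far off at top right.

```bash
python3 - <<'E'
from h import *
c=shot('wrist'); b=shot('scene'); d=shot('side'); s=telemetry.get_state()
uv=(314.8,229.3)
print(tri(c,uv,b,(337.3,261.1)),tri(c,uv,d,(331.7,238.9)))
p=onplane(c,*uv,.07); print(p, onplane(c,315,213,.01), s['tool_rot'].T@(p+[0,0,.203]-s['tcp_pos'])*1000)
E
```

```text
(array([ 0.58844746, -0.05833033,  0.07430347]), np.float64(0.0001269300145055669)) (array([ 0.5905981 , -0.05767989,  0.0716405 ]), np.float64(0.0035499275515904474))
[ 0.58906145 -0.05720587  0.07      ] [ 0.58963297 -0.05659321  0.01      ] [ 2.32833146 -0.84440684 95.71425185]
```

>>> move_arm(
  deltas=[
    [0,2,-1,10,0],
    [0,0,0,20,0],
    [0,0,0,25,0],
    [0,0,0,20,0],
    [0,0,0,12,0],
    [0,0,0,7,0],
    [0,0,0,0,0],
    [0,0,0,0,0],
  ],
)

```text
time_s: 12.95
tcp_pos: [0.5896, -0.0576, 0.2755]
tool_rot: [[-0.504, -0.864, 0.001], [-0.864, 0.504, -0.0], [-0.0, -0.001, -1.0]]
ft_force: [-0.2, 0.1, -0.7]
width: -0.0
finger_force: 0.0
```

>>> move_arm(
  deltas=[
    [0,0,0,0,0],
    [0,0,0,0,0],
    [0,0,0,0,0],
    [0,0,0,0,0],
    [0,0,0,0,0],
    [0,0,0,0,0],
    [0,0,0,0,0],
    [0,0,0,0,0],
    [0,0,0,0,0],
    [0,0,0,0,0],
    [0,0,0,0,0],
    [0,0,0,0,0],
    [0,0,0,0,0],
    [0,0,0,0,0],
    [0,0,0,0,0],
    [0,0,0,0,0],
  ],
)

```text
time_s: 14.95
tcp_pos: [0.5892, -0.0575, 0.2747]
tool_rot: [[-0.504, -0.864, 0.0], [-0.864, 0.504, -0.0], [0.0, -0.0, -1.0]]
ft_force: [-0.4, 1.5, 0.2]
width: -0.0001
finger_force: 0.0
```

>>> move_arm(
  deltas=[
    [0,0,0,-10,0],
    [0,0,0,-25,0],
    [0,0,0,-30,0],
    [0,0,0,-20,0],
    [0,0,0,-10,0],
    [0,10,-1,0,0],
    [0,25,-3,0,0],
    [0,40,-4,0,0],
    [0,45,-5,0,0],
    [0,45,-5,0,0],
    [0,45,-5,0,0],
    [0,40,-4,0,0],
    [0,25,-2,0,0],
    [0,13,-1,0,0],
    [0,0,0,0,0],
    [0,0,0,0,0],
  ],
)

```text
time_s: 16.95
tcp_pos: [0.4703, -0.3207, 0.3694]
tool_rot: [[-0.503, -0.864, -0.0], [-0.864, 0.503, 0.001], [-0.0, 0.001, -1.0]]
ft_force: [0.6, 0.1, -0.0]
width: 0.0002
finger_force: 0.0
```

```bash
python3 - <<'E'
from h import *
c=shot('wrist'); s=telemetry.get_state(); print(s['time_s'],s['tcp_pos'])
cv2.imwrite('pics/nut.png',cv2.resize(c['color'][100:300,220:420,::-1],None,fx=3,fy=3))
E
```

```text
17.0 [ 0.47045579 -0.32055844  0.36957142]
```

View pics/nut.png

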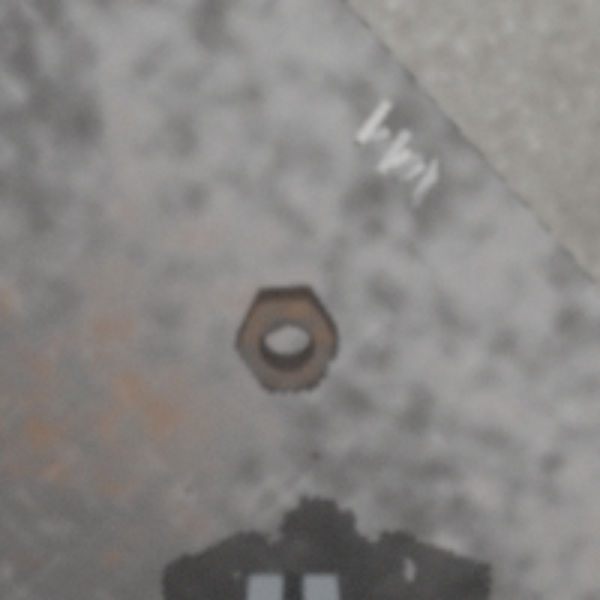

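The rusty nut's hole is at crop (287,346), which is wrist pixel (315.5,215.2). The space around it is clear.

```bash
python3 - <<'E'
from h import *
c=shot('wrist'); b=shot('scene'); d=shot('side'); s=telemetry.get_state()
uv=(315.5,215.2)
print(tri(c,uv,b,(345.3,388.5)),tri(c,uv,d,(294.8,355.7)))
p=onplane(c,*uv,.024); print(p, s['tool_rot'].T@(p+[0,0,.203]-s['tcp_pos'])*1000)
E
```

```text
(array([ 0.46846167, -0.32379355,  0.02793417]), np.float64(0.0011536688148582382)) (array([ 0.47126002, -0.32277448,  0.02299429]), np.float64(0.0033193185493466957))
[ 0.46946681 -0.32324491  0.024     ] [  2.75501519  -0.35658926 142.76773592]
```

>>> move_arm(
  deltas=[
    [0,3,0,10,0],
    [0,0,0,20,0],
    [0,0,0,25,0],
    [0,0,0,25,0],
    [0,0,0,25,0],
    [0,0,0,20,0],
    [0,0,0,10,0],
    [0,0,0,7,0],
    [0,0,0,0,0],
    [0,0,0,0,0],
  ],
)

```text
time_s: 18.4
tcp_pos: [0.4689, -0.3243, 0.2285]
tool_rot: [[-0.504, -0.864, 0.001], [-0.864, 0.504, -0.001], [0.0, -0.001, -1.0]]
ft_force: [-0.2, -0.2, 0.1]
width: 0.0002
finger_force: 0.0
```

>>> move_arm(
  deltas=[
    [0,0,0,0,0],
    [0,0,0,0,0],
    [0,0,0,0,0],
    [0,0,0,0,0],
    [0,0,0,0,0],
    [0,0,0,0,0],
    [0,0,0,0,0],
    [0,0,0,0,0],
    [0,0,0,0,0],
    [0,0,0,0,0],
    [0,0,0,0,0],
    [0,0,0,0,0],
    [0,0,0,0,0],
    [0,0,0,0,0],
    [0,0,0,0,0],
    [0,0,0,0,0],
  ],
)

```text
time_s: 20.4
tcp_pos: [0.4686, -0.3241, 0.2278]
tool_rot: [[-0.504, -0.864, 0.0], [-0.864, 0.504, -0.0], [0.0, -0.0, -1.0]]
ft_force: [0.1, -0.0, 0.4]
width: 0.0002
finger_force: 0.0
```

```bash
python3 - <<'E'
from h import *
s=telemetry.get_state(); print(s['time_s'],s['tcp_pos'],np.abs(s['qvel']).max())
print(workorder.close_job())
E
```

```text
20.4 [ 0.46861617 -0.32405426  0.22776611] 0.00200080117065488
the job is handed in; nothing more can be done
None
```

The arm pointed at the ball bearing, the bolt and the larger nut in that order, about 3 cm above each for about 2 s, with no contact shown in the force readings; I handed the job in at 20.4 s, still pointing at the nut, and no verdict came back.

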